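# Reassemble a settling-plate sampler

## Robot

A 7-joint arm with a two-finger parallel gripper is mounted at the origin on the work surface. World frame = base frame: x ahead of the robot, y to its left, z up, the work surface at z = 0. Lengths are in m, angles in rad, forces in N, time in s.
With the tool pointing down it reaches from about 0.425 to 0.925 m from the base axis. Payload 6.8 kg.
Tool frame: the origin (TCP) lies at the very end of the fingers, on their centre line; the grasp point (between the pads) lies 19 mm behind it; z points along the fingers, y is the line along which they close (so a half turn about z gives the same grasp; the last joint's range is limited). The gripper opens to 85 mm and grips with 20 to 120 N. Pads are 22 mm wide; open, the fingers measure 114 mm over their backs; the gripper's body (76 mm by 85 mm) begins 54 mm behind the grasp point. The pads swing forward as they close: fully open they stand 13 mm farther back than shut.
Start: joints at [1.096, 0.477, 0.022, 1.555, -0.011, 1.109, -0.083], TCP at [0.242, -0.63, 0.231] pointing down, gripper open.
Joint ranges: [-2.96, 2.96], [-0.34, 2.1], [-1.41, 1.46], [0.24, 2.44], [-1.37, 4.51], [0.17, 1.92], [-2.96, 2.96]. Speed limits (rad/s): [2.39, 2.39, 3.14, 3.14, 3.14, 3.14, 3.14].

## Interface

Orientations are given as a unit quaternion [w, x, y, z].
In Python, from station import get_obs, read_camera, hand_in gives the robot as it stands.
- The arm moves only by the tool arm_command, never from a script. Its argument "commands" is one flat list of numbers, 7 for each row, row after row: the shift along the tool's x, y, z in m, then the turn, a rotation vector about the tool's x, y, z in degrees, then the opening, from 0 (shut) to 1 (fully open). In form: [tx, ty, tz, rx, ry, rz, fingers, tx, ty, tz, rx, ry, rz, fingers, ...]. A call has 1 to 8 rows; each row is the pose to reach, as a shift and turn from the pose commanded when the call began, along the tool's axes at that moment; what a row does not reach only later rows make up. A row lasts 1/10 s, in which the tool goes at most 50 mm and 8.59 degrees, less where a joint would pass 70% of its speed; a pose out of reach is approached as far as the arm can. A call with a gripper value outside its range is refused whole. The fingers move at their own pace and stop on an object; "force" is the grip in N (left out, the last holds). Time passes only in rows, so rows that repeat a pose let the fingers close. It gives the time, the measured TCP pose, the force, the opening and the grip force at its end, in the units of the state.
- get_obs(): the state, without advancing time (a new reading comes with each control period).
- read_camera(name): name is "scene" or "side" or "wrist"; returns a dict with "img" (400x640x3 uint8, red, green, blue), "camera_matrix" (3x3 intrinsics, pixels), "k1" (the pictures are not rectified: a ray, as slopes to the right and down, at radius r is drawn at 1 + k1 r^2 times it, then the intrinsics apply), "pose" (4x4, takes a point from camera to world coordinates). Camera axes: x right, y down, z forward; pixel columns grow to the right and rows downward; lengths in m; the calibration is good to about 2 mm. A picture is of the moment at which its call begins. There is no depth.
- hand_in(): hands the job in; it is judged then, once.
The state is a dict: "t": time; "q": joint angles; "joint_vel": joint speeds; "joint_torque": joint torques, N m; "eef_pos": TCP position; "tool_rot": TCP orientation; "contact_force": force on the tool from outside, world axes, zero at the start; "torque": the same for the moment, N m; "gripper_width": opening from 0.0 (shut) to 1.0 (fully open); "grasp_force": force on a finger pad.
Only numpy, scipy, OpenCV 4.12 (cv2) and the standard library are available. Lean on these libraries where they do the work, as an engineer would, in place of code of your own. Each camera call takes 0.05 s, during which the arm holds its last target. There are 200 camera calls.

## Task

Reassemble the settling-plate sampler: slide the square separator plate onto the splined hub with its tab on the side of the base's handle, fully down on the seat, and then the round collector plate on top of it with its tab on the opposite side, fully down on the separator's collar. The angle of the splines is not known: feel for them by turning each plate under light pressure, never force or drop it, and leave the jar, dish and brush where they are. At the end let go of everything.

Things in the scene. Friction and masses are not known exactly. Their poses are not given: they have to be found in the camera images.
- base: Sampler base, fixed to the bench: white slab 150 (x) x 130 (y) x 15 mm, origin at the centre of its underside, z up. On its +x side a steel bar handle, parallel to y, 47 mm high, at x = +96 mm. The splined hub stands on its z axis. A tab is on the handle's side when within about 0.7 rad of +x, on the opposite side when so near -x. Over 40 N on the base, seat or hub damages it.
- hub_foot (a point): Foot of the steel hub, on its axis, on the round seat disc (80 mm), 30 mm above the bench; base's axes. Core 22 mm wide, 62 mm tall from here, then a cone to 68 mm. Seat and hub are sprung: they stay up until pressed with 6 N, then sink 1 mm per 0.9 N and stop hard at 9 mm (14 N). The first plate rests on the seat, the second on the first's collar top.
- hub_ribs (a point): On the hub's axis, level with the flat tops of its 4 upright ribs, 56 mm above hub_foot. Ribs 90 degrees apart, 7 mm wide, out to 19 mm from the axis. Axes are the base's: THE RIBS' ANGLE IS NOT MEASURED. They stand turned up to 0.6 rad either way from the base's x and y, stiffly (2 N m). A plate rests on the rib tops until turned to fit: play 0.1 rad either way, then it slides down freely.
- separator_center (a point): SEPARATOR plate: grey plastic, SQUARE sheet 90 x 90 mm, 5 mm thick, 0.1 to 0.2 kg. Upright SQUARE COLLAR 50 x 50 mm outside, faces square to x and y, 26 mm tall from the plate's underside; grip it across two opposite faces. The hole runs right through; 4 grooves along +-x, +-y pass the hub's ribs, 4 teeth in the corners reach in to a 28 mm circle. Point: on its axis, 13 mm above the underside, z up. Starts flat on the bench.
- separator_tab (a point): Point on the separator plate, 65 mm from the collar's axis along its +x, level with separator_center: above the plate's one flat tab (22 mm wide, 5 mm thick, dark dot), which sticks out to 78 mm from the axis. Same axes. Where the tab points at the start varies widely.
- collector_center (a point): COLLECTOR plate: grey plastic, ROUND sheet 100 mm in diameter, 5 mm thick, 0.1 to 0.2 kg. Upright SQUARE COLLAR 50 x 50 mm outside, faces square to x and y, 26 mm tall from the plate's underside; grip it across two opposite faces. The hole runs right through; 4 grooves along +-x, +-y pass the hub's ribs, 4 teeth in the corners reach in to a 28 mm circle. Point: on its axis, 13 mm above the underside, z up. Starts flat on the bench.
- collector_tab (a point): Point on the collector plate, 65 mm from the collar's axis along its +x, level with collector_center: above the plate's one flat tab (22 mm wide, 5 mm thick, dark dot), which sticks out to 78 mm from the axis. Same axes. Where the tab points at the start varies widely.
- jar: Bystander: clear specimen jar with white lid, 60 mm diameter, 85 mm tall; origin at the centre of its underside.
- dish: Bystander: shallow glass dish, 90 mm diameter, 15 mm tall; origin at the centre of its underside.
- brush: Bystander: brush 170 mm long, lying on the bench along its x axis; origin under its middle.
There are look-alikes about, which are no part of the job. Leave any orange or turquoise look-alike of the part that bears separator_center alone.

How it is judged:
By the outcome, as a careful person would: the job done as asked, in the order asked, and still so for the second after the job is handed in, with the robot touching nothing.
It also fails if it takes over 72 s, if anything falls off the work surface, if the arm or the gripper's body presses on something with over 40 N, if the wrist force passes 120 N, or if a joint passes its speed limit or range.

## Working session

There is one attempt and no reset: what is moved stays moved. The work goes in short steps, Python scripts to look and compute and a tool call to move; the robot and the scene stay as the last step left them, time stands still between calls to the robot, and variables do not carry over. Pictures are saved under pics/ and viewed, at most 10 in all, crops included, and the job is handed in when it is done.

Besides the shell and the picture viewer there is one more tool, called after "Call:" as name(argument=value, ...) on one line, values as JSON. arm_command: Moves the arm, as the interface text tells. Its arguments: {"type":"object","properties":{"commands":{"type":"array","items":{"type":"number"}},"force":{"type":"number"}},"required":["commands"]}

```bash
mkdir -p pics; ls; cat > h.py <<'E'
import numpy as np, cv2
from station import get_obs, read_camera, hand_in
def ray(c,u,v):
    K=c["camera_matrix"];d=np.array([(u-K[0,2])/K[0,0],(v-K[1,2])/K[1,1]]);s=d.copy()
    for _ in range(20): s=d/(1+c["k1"]*(s@s))
    T=np.array(c["pose"]);return T[:3,3],T[:3,:3]@np.r_[s,1]
def onz(c,u,v,z):
    o,d=ray(c,u,v);return o+d*(z-o[2])/d[2]
def proj(c,p):
    T=np.array(c["pose"]);q=T[:3,:3].T@(np.array(p)-T[:3,3]);s=q[:2]/q[2];s=s*(1+c["k1"]*(s@s));K=c["camera_matrix"]
    return np.array([K[0,0]*s[0]+K[0,2],K[1,1]*s[1]+K[1,2]])
E
python3 - <<'E'
from h import *
ims=[]
for n in("scene","side"):
    c=read_camera(n);np.save(n+".npy",c,allow_pickle=True);im=c["img"][:,:,::-1]
    cv2.imwrite(f"pics/{n}0.png",cv2.resize(im,(800,500)))
    print(n,np.round(c["pose"],3),c["camera_matrix"],c["k1"])
print(get_obs())
E
```

```text
pics
scene [[-0.72   0.566 -0.402  1.172]
 [ 0.694  0.594 -0.407  0.556]
 [ 0.008 -0.572 -0.82   1.479]
 [ 0.     0.     0.     1.   ]] [[509.52247992   0.         310.72226068]
 [  0.         509.52247992 195.38035084]
 [  0.           0.           1.        ]] -0.04642422664794833
side [[-0.97  -0.151  0.189  0.244]
 [-0.242  0.572 -0.784  0.945]
 [ 0.01  -0.806 -0.592  0.902]
 [ 0.     0.     0.     1.   ]] [[477.38102926   0.         320.53842286]
 [  0.         477.38102926 209.49522185]
 [  0.           0.           1.        ]] 0.04650039763149506
{'t': 0.1, 'q': array([ 1.09591944,  0.47776471,  0.02236934,  1.55634978, -0.01152519,
        1.10929981, -0.08312822]), 'joint_vel': array([ 0.00026385, -0.00013733, -0.00137741, -0.00296317,  0.00031122,
        0.00118818, -0.0010539 ]), 'joint_torque': array([ 4.98982292e-03, -5.97758389e+01,  1.61433164e+00, -2.81954241e+01,
        1.29441390e-02,  5.06174008e-03,  2.74126126e-05]), 'eef_pos': array([ 0.24184928, -0.62961131,  0.23039294]), 'tool_rot': array([-8.20089748e-04,  9.83234992e-01,  1.82340979e-01, -2.10339239e-04]), 'contact_force': array([-0.91669708, -0.14956505,  0.39842166]), 'torque': array([ 0.00463729, -0.05288998,  0.00748787]), 'grasp_force': 0.0, 'gripper_width': 1.0001440955014673}
```

View pics/scene0.png

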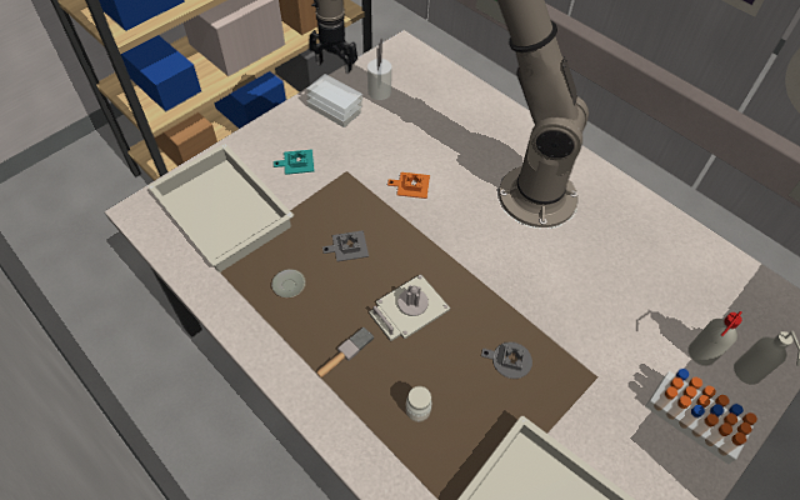

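View pics/side0.png

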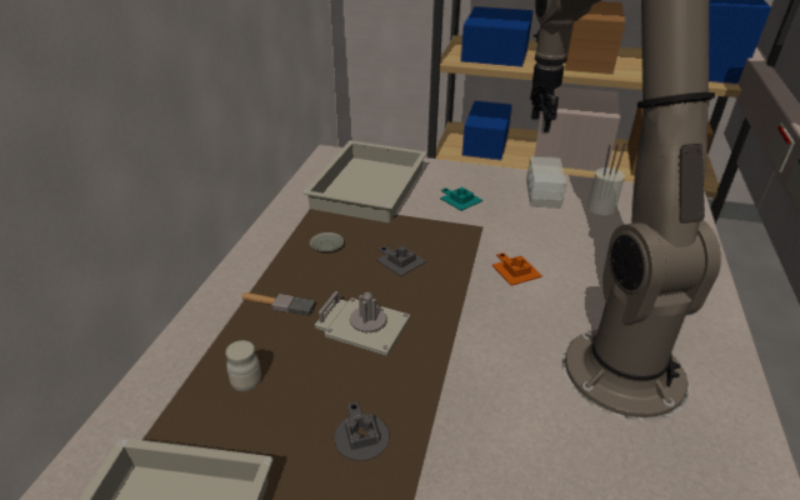

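The scene view (800 px scale) shows the separator at about (348,245) with its tab at (328,250), the collector at (513,358) with its tab at (487,352), and the hub at (412,297) with the handle at (383,322). The orange and turquoise squares are the look-alikes.

```bash
python3 - <<'E'
from h import *
c=np.load("scene.npy",allow_pickle=True).item();s=np.load("side.npy",allow_pickle=True).item()
def tri(a,b):
    o1,d1=ray(c,*a);o2,d2=ray(s,*b);A=np.c_[d1,-d2];t=np.linalg.lstsq(A,o2-o1,rcond=None)[0];return (o1+d1*t[0]+o2+d2*t[1])/2
f=.8
for n,p,z in(("sep",(348,243),.026),("septab",(328,250),.005),("col",(512,356),.026),("coltab",(487,353),.005),("seat",(412,300),.03),("hubtop",(412,287),.098),("slabA",(450,307),.015),("slabB",(418,277),.015),("hA",(372,311),.047),("hB",(395,335),.047),("dish",(289,284),0),("jar",(419,413),0)):
    print(n,onz(c,p[0]*f,p[1]*f,z).round(3))
for n,p,z in(("sep",(402,257),.026),("col",(361,430),.026),("coltab",(354,408),.005),("septab",(384,250),.005),("hubtop",(368,294),.098),("seat",(368,320),.03)):
    print("side",n,onz(s,p[0]*f,p[1]*f,z).round(3))
im=c["img"][:,:,::-1]
a=cv2.resize(im[165:320,250:450],(800,620),interpolation=cv2.INTER_CUBIC)[:600]
cv2.imwrite("pics/scrop.png",a)
E
```

```text
sep [ 0.539 -0.247  0.026]
septab [ 0.586 -0.279  0.005]
col [0.473 0.29  0.026]
coltab [0.502 0.237 0.005]
seat [0.541 0.006 0.03 ]
hubtop [0.544 0.006 0.098]
slabA [0.477 0.085 0.015]
slabB [ 0.472 -0.039  0.015]
hA [ 0.645 -0.035  0.047]
hB [0.65  0.054 0.047]
dish [ 0.734 -0.271  0.   ]
jar [0.737 0.227 0.   ]
side sep [ 0.525 -0.235  0.026]
side col [0.469 0.296 0.026]
side coltab [0.503 0.235 0.005]
side septab [ 0.585 -0.282  0.005]
side hubtop [0.54  0.01  0.098]
side seat [0.539 0.016 0.03 ]
```

View pics/scrop.png

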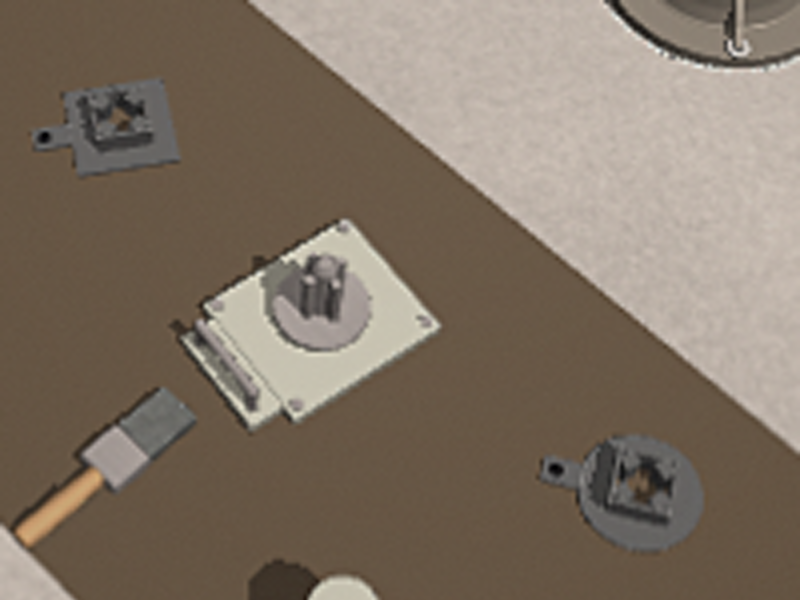

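The crop shows the separator's sheet corners at about (65,93), (163,80), (179,160) and (80,175), with the tab dot at (43,136). The collector disc is centred near (641,492) with its dot at (556,469). The base slab corners are at (345,220), (440,325), (295,420) and (205,302).

```bash
cat >> h.py <<'E'
from scipy.spatial.transform import Rotation as Rn
def goto(p,yaw):  # tool down, tool x at world yaw (deg): shift & turn in tool axes
    o=get_obs();q=o["tool_rot"];R=Rn.from_quat([q[1],q[2],q[3],q[0]])
    y=np.radians(yaw);T=np.array([[np.cos(y),np.sin(y),0],[np.sin(y),-np.cos(y),0],[0,0,-1]])
    print("cur",o["eef_pos"].round(4),"yaw",np.degrees(np.arctan2(*R.as_matrix()[[1,0],0])).round(1),"q7",o["q"][6].round(2),"t",round(o["t"],2),"F",o["contact_force"].round(1),"w",round(o["gripper_width"],2))
    print("shift",R.inv().apply(np.array(p)-o["eef_pos"]).round(4),"rot",(R.inv()*Rn.from_matrix(T)).as_rotvec(degrees=True).round(1))
E
python3 - <<'E'
from h import *
c=np.load("scene.npy",allow_pickle=True).item()
def g(p,z): return onz(c,250+p[0]/4,165+p[1]/4,z)[:2].round(4)
S=np.array([g(p,.005) for p in((65,93),(163,80),(179,160),(80,175))]);d=g((43,136),.005)
print(S,S.mean(0),d,np.degrees(np.arctan2(*(d-S.mean(0))[::-1])),np.linalg.norm(d-S.mean(0)))
C=g((641,492),.004);d=g((556,469),.005);print(C,d,np.degrees(np.arctan2(*(d-C)[::-1])),np.linalg.norm(d-C))
B=np.array([g(p,.015) for p in((345,220),(440,325),(295,420),(205,302))]);print(B,B.mean(0))
print(g((320,304),.03))
m=S.mean(0)
goto([m[0],m[1],.2],0)
E
```

```text
[[ 0.5429 -0.3083]
 [ 0.4701 -0.2586]
 [ 0.5184 -0.1857]
 [ 0.591  -0.2334]] [ 0.5306 -0.2465] [ 0.5875 -0.2865] -35.10674657664578 0.06955292948539267
[0.4692 0.2948] [0.5031 0.2354] -60.286291594167515 0.06839276277501882
[[ 0.4627 -0.0387]
 [ 0.4789  0.0863]
 [ 0.6256  0.0653]
 [ 0.6033 -0.0626]] [0.542625 0.012575]
[0.5425 0.01  ]
cur [ 0.2418 -0.6296  0.2304] yaw 21.0 q7 -0.08 t 0.1 F [-0.9 -0.1  0.4] w 1.0
shift [ 0.4069 -0.254   0.0308] rot [-0.1  0.  21. ]
```

Call:
arm_command(commands=[0.407,-0.254,0.03,0,0,-34,1,0.407,-0.254,0.03,0,0,-34,1,0.407,-0.254,0.03,0,0,-34,1,0.407,-0.254,0.03,0,0,-34,1,0.407,-0.254,0.03,0,0,-34,1,0.407,-0.254,0.03,0,0,-34,1,0.407,-0.254,0.03,0,0,-34,1,0.407,-0.254,0.03,0,0,-34,1])

```text
t: 0.9
eef_pos: [0.4831, -0.3096, 0.206]
tool_rot: [-0.0, 0.887, 0.462, -0.0]
contact_force: [0.6, -0.4, 0.3]
gripper_width: 1.003
grasp_force: 0.0
```

```bash
python3 - <<'E'
from h import *
goto([.531,-.2465,.2],55)
c=read_camera("wrist");print(np.round(c["pose"],3));
E
```

```text
cur [ 0.4831 -0.3096  0.206 ] yaw 55.0 q7 -0.24 t 0.9 F [ 0.6 -0.4  0.3] w 1.0
shift [0.0791 0.0031 0.006 ] rot [-0.  0.  0.]
[[ 0.819 -0.546 -0.177  0.528]
 [-0.574 -0.779 -0.253 -0.245]
 [ 0.     0.309 -0.951  0.349]
 [ 0.     0.     0.     1.   ]]
```

Call:
arm_command(commands=[0.079,0.003,0.02,0,0,0,1,0.079,0.003,0.02,0,0,0,1,0.079,0.003,0.02,0,0,0,1])

```text
t: 1.25
eef_pos: [0.5324, -0.2425, 0.185]
tool_rot: [-0.002, 0.885, 0.466, 0.001]
contact_force: [0.0, 0.3, -0.9]
gripper_width: 1.001
grasp_force: 0.0
```

```bash
python3 - <<'E'
from h import *
c=read_camera("wrist");np.save("w1.npy",c,allow_pickle=True)
cv2.imwrite("pics/w1.png",c["img"][:,:,::-1]);goto([.531,-.2465,.1],55)
E
```

```text
cur [ 0.5309 -0.2456  0.1854] yaw 55.3 q7 -0.39 t 1.3 F [-0.4 -0.2  0.1] w 1.0
shift [-0.0007  0.0007  0.0854] rot [-0.1 -0.   0.3]
```

View pics/w1.png

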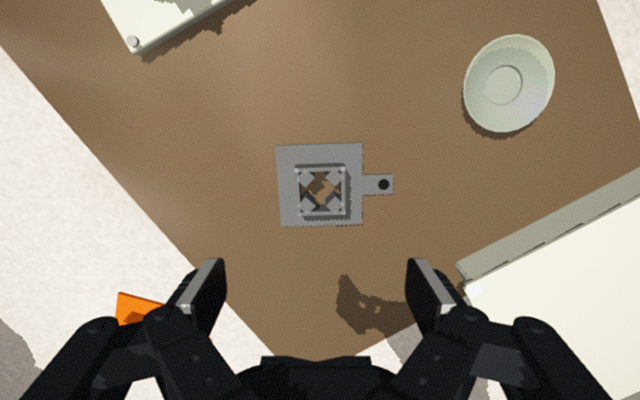

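The wrist view shows the separator sheet with corners at about (276,146), (361,143), (364,225) and (281,227), the collar at about (321,190) and the dot at (384,184).

```bash
python3 - <<'E'
from h import *
c=np.load("w1.npy",allow_pickle=True).item()
P=np.array([onz(c,*p,.005)[:2] for p in((276,146),(361,143),(364,225),(281,227))]);d=onz(c,384,184,.005)[:2];m=P.mean(0)
print(P.round(4),m,d)
for a,b in((0,1),(3,2),(1,2),(0,3)): v=P[b]-P[a];print(np.degrees(np.arctan2(v[1],v[0])),np.linalg.norm(v))
v=d-m;print(np.degrees(np.arctan2(v[1],v[0])),np.linalg.norm(v))
goto([m[0],m[1],.05],56)
E
```

```text
[[ 0.5176 -0.192 ]
 [ 0.5915 -0.2391]
 [ 0.546  -0.3181]
 [ 0.4682 -0.2676]] [ 0.53080666 -0.25420933] [ 0.58864067 -0.29005056]
-32.516744612220016 0.08760042444901936
-33.02528539718809 0.09280298694051109
-119.91267546019625 0.09116841494340082
-123.18760491086505 0.09025677456005902
-31.78757044528248 0.06803944976580295
cur [ 0.5309 -0.2456  0.1854] yaw 55.3 q7 -0.39 t 1.3 F [-0.4 -0.2  0.1] w 1.0
shift [-0.0072  0.005   0.1354] rot [-0.1 -0.  -0.7]
```

Call:
arm_command(commands=[-0.007,0.005,0.04,0,0,-2,1,-0.007,0.005,0.085,0,0,-2,1,-0.007,0.005,0.085,0,0,-2,1,-0.007,0.005,0.085,0,0,-2,1])

```text
t: 1.7
eef_pos: [0.5294, -0.2579, 0.1016]
tool_rot: [-0.001, 0.879, 0.477, -0.001]
contact_force: [0.4, -0.4, 0.6]
gripper_width: 1.001
grasp_force: 0.0
```

```bash
cat >> h.py <<'E'
def plate(c,guess,z=.005):
    h=cv2.cvtColor(c["img"],cv2.COLOR_RGB2HSV);m=((h[:,:,1]<40)&(h[:,:,2]>60)&(h[:,:,2]<200)).astype(np.uint8)
    K=cv2.getStructuringElement(cv2.MORPH_ELLIPSE,(5,5));m=cv2.morphologyEx(m,cv2.MORPH_OPEN,K)
    u,v=proj(c,[*guess,z]);cs,_=cv2.findContours(m,cv2.RETR_EXTERNAL,cv2.CHAIN_APPROX_NONE)
    k=max((k for k in cs if cv2.contourArea(k)>800),key=lambda k:cv2.pointPolygonTest(k,(float(u),float(v)),True))
    P=np.array([onz(c,*p[0],z)[:2] for p in k])
    return k,P
E
python3 - <<'E'
from h import *
c=read_camera("wrist");np.save("w2.npy",c,allow_pickle=True)
k,P=plate(c,[.531,-.252]);x=(P*1000).astype(np.float32)
print(cv2.boundingRect(k),cv2.contourArea(k),cv2.minAreaRect(x))
cv2.drawContours(c["img"],[k],-1,(255,0,0),1);cv2.imwrite("pics/w2.png",c["img"][:,:,::-1])
goto([.531,-.254,.05],57.5)
E
```

```text
(254, 138, 158, 109) 12961.0 ((544.55322265625, -261.596923828125), (90.55394744873047, 122.86156463623047), 57.312644958496094)
cur [ 0.5308 -0.258   0.103 ] yaw 57.0 q7 -0.38 t 1.75 F [0.3 0.8 0. ] w 1.0
shift [ 0.0035 -0.0021  0.053 ] rot [ 0.1 -0.  -0.5]
```

View pics/w2.png

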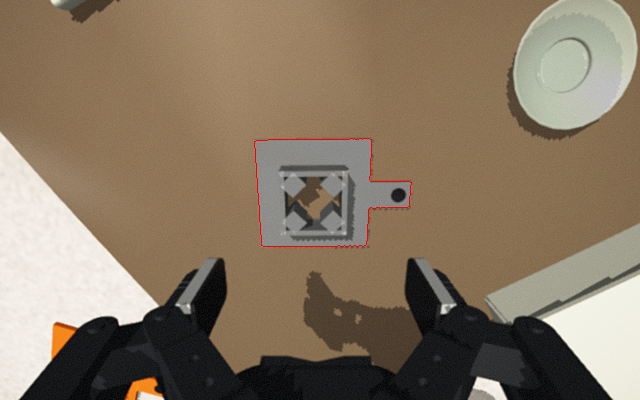

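The wrist view shows the separator cleanly outlined. The axis works out to (530.7, -252.7) mm with a tab yaw of -32.7°, so I'll descend onto the collar.

Call:
arm_command(commands=[0.0045,-0.003,0.04,0,0,0,0.8,0.0045,-0.003,0.07,0,0,0,0.8,0.0045,-0.003,0.085,0,0,0,0.8,0.0045,-0.003,0.091,0,0,0,0.8,0.0045,-0.003,0.093,0,0,0,0.8,0.0045,-0.003,0.093,0,0,0,0.8])

```text
t: 2.35
eef_pos: [0.5313, -0.2521, 0.0097]
tool_rot: [0.001, 0.879, 0.477, 0.001]
contact_force: [-0.1, 0.2, 0.1]
gripper_width: 0.798
grasp_force: 0.0
```

Call:
arm_command(commands=[0,0,0,0,0,0,0.4,0,0,0,0,0,0,0.4,0,0,0,0,0,0,0.4,0,0,0,0,0,0,0.4,0,0,0,0,0,0,0.4], force=40)

```text
t: 2.85
eef_pos: [0.5312, -0.252, 0.0098]
tool_rot: [0.001, 0.879, 0.477, 0.001]
contact_force: [-0.6, 0.4, 5.1]
gripper_width: 0.573
grasp_force: 42.2
```

Call:
arm_command(commands=[0,0,-0.01,0,0,0,0.4,0,0,-0.04,0,0,0,0.4,0.0,0,-0.08,0,0,0,0.4,0.03,-0.02,-0.12,0,0,-8,0.4,0.07,-0.045,-0.145,0,0,-16,0.4,0.11,-0.07,-0.17,0,0,-25,0.4,0.15,-0.1,-0.18,0,0,-25,0.4,0.15,-0.1,-0.18,0,0,-25,0.4])

```text
t: 3.65
eef_pos: [0.5287, -0.0645, 0.1914]
tool_rot: [0.001, 0.752, 0.659, 0.002]
contact_force: [0.0, -0.5, -1.8]
gripper_width: 0.569
grasp_force: 41.9
```

Call:
arm_command(commands=[0,0,0,0,0,0,0.4,0,0,0,0,0,0,0.4])

```text
t: 3.85
eef_pos: [0.5276, -0.0727, 0.1883]
tool_rot: [0.0, 0.755, 0.656, -0.001]
contact_force: [-0.8, -0.4, -1.5]
gripper_width: 0.575
grasp_force: 41.9
```

```bash
python3 - <<'E'
from h import *
c=read_camera("wrist");np.save("w3.npy",c,allow_pickle=True);print(c["camera_matrix"][0],c["k1"],np.round(c["pose"],3))
u,v=proj(c,[.5415,.011,.086]);print(u,v)
cv2.imwrite("pics/w3.png",c["img"][:,:,::-1]);goto([.5415,.011,.2],82)
E
```

```text
[312.19126443   0.         315.41287581] -0.035829409752233574 [[ 0.99  -0.134 -0.044  0.539]
 [-0.141 -0.941 -0.307  0.005]
 [ 0.     0.31  -0.951  0.331]
 [ 0.     0.     0.     1.   ]]
318.0361575408621 90.46371611483742
cur [ 0.5275 -0.0734  0.188 ] yaw 81.9 q7 -0.28 t 3.9 F [ 0.3 -0.9 -1. ] w 0.57
shift [ 0.0855  0.0019 -0.0121] rot [-0.   0.1 -0.1]
```

View pics/w3.png

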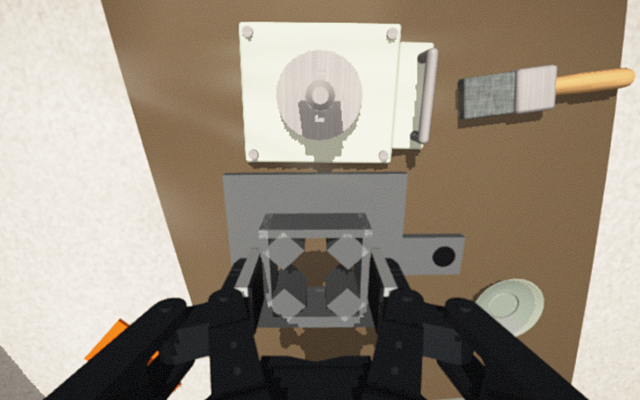

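The wrist view shows the separator held square, with its dot at (443,257). The seat disc centre is at (320,94), the cone at (320,95) and the base slab corners are visible, but the ribs are hard to make out. I'll enlarge that area with the contrast raised.

```bash
python3 - <<'E'
from h import *
c=np.load("w3.npy",allow_pickle=True).item()
g=cv2.cvtColor(c["img"],cv2.COLOR_RGB2GRAY)[40:145,265:375]
g=cv2.createCLAHE(6,(3,3)).apply(g)
a=cv2.resize(g,None,fx=5,fy=5,interpolation=cv2.INTER_CUBIC)
s=np.load("side.npy",allow_pickle=True).item()
b=cv2.createCLAHE(4,(2,2)).apply(cv2.cvtColor(s["img"],cv2.COLOR_RGB2GRAY)[225:270,275:315]);b=cv2.resize(b,(240,270),interpolation=cv2.INTER_CUBIC)
out=np.zeros((525,800),np.uint8);out[:,:550]=a;out[:270,555:795]=b
cv2.imwrite("pics/w3c.png",out)
print([onz(c,*p,z)[:2].round(4) for p,z in(((320,95),.098),((320,94),.03))])
B=np.array([onz(c,*p,.015)[:2] for p in((239,23),(400,23),(397,163),(246,163))]);print(B,B.mean(0))
for i in range(4): v=B[(i+1)%4]-B[i];print(np.degrees(np.arctan2(v[1],v[0])),np.linalg.norm(v))
E
```

```text
[array([0.5423, 0.0075]), array([0.5435, 0.009 ])]
[[ 0.47927308  0.0809936 ]
 [ 0.62432132  0.06044898]
 [ 0.61295378 -0.06861508]
 [ 0.45927148 -0.04679076]] [0.54395492 0.00650918]
-8.061741811033643 0.14649598694569566
-95.03343823495418 0.12956369566465964
171.91751027208892 0.15522418733024274
81.10389528463725 0.12934027186145003
```

View pics/w3c.png

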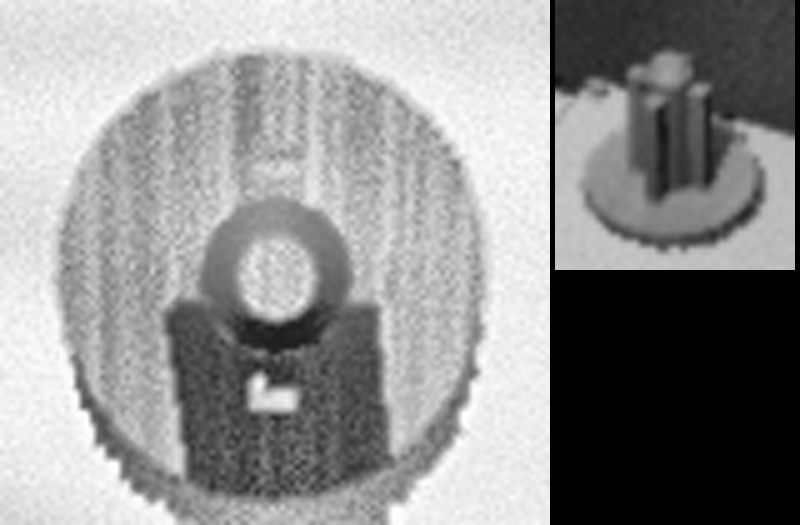

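The enlarged crop shows the hub centre at about (277,278), a rib at the top near (275,175) and side ribs at the shadow edges (165,305) and (380,303). The side inset shows rib tops at (637,75), (657,100) and (700,90), so I'll check what angle those give.

```bash
python3 - <<'E'
from h import *
s=np.load("side.npy",allow_pickle=True).item();w=np.load("w3.npy",allow_pickle=True).item()
H=np.array([.5425,.009,.086])
f=lambda p:np.round([555+(p[0]-275)*6,(p[1]-225)*6])
print("cone",f(proj(s,[.5425,.009,.098])))
for th in(-30,-20,-10,0,10,20,30):
    P=[H+.017*np.array([np.cos(a),np.sin(a),0]) for a in np.radians(-8.5+th+np.arange(4)*90)]
    print(th,[tuple(f(proj(s,p))) for p in P],[tuple(np.round((proj(w,p)-[265,40])*5)) for p in P])
goto([.5425,.0085,.13],82)
E
```

```text
cone [666.  59.]
-30 [(np.float64(645.0), np.float64(60.0)), (np.float64(635.0), np.float64(94.0)), (np.float64(689.0), np.float64(99.0)), (np.float64(698.0), np.float64(65.0))] [(np.float64(371.0), np.float64(325.0)), (np.float64(333.0), np.float64(160.0)), (np.float64(175.0), np.float64(204.0)), (np.float64(217.0), np.float64(367.0))]
-20 [(np.float64(640.0), np.float64(63.0)), (np.float64(639.0), np.float64(97.0)), (np.float64(694.0), np.float64(96.0)), (np.float64(694.0), np.float64(62.0))] [(np.float64(380.0), np.float64(307.0)), (np.float64(315.0), np.float64(151.0)), (np.float64(166.0), np.float64(223.0)), (np.float64(234.0), np.float64(375.0))]
-10 [(np.float64(636.0), np.float64(66.0)), (np.float64(644.0), np.float64(100.0)), (np.float64(698.0), np.float64(93.0)), (np.float64(689.0), np.float64(59.0))] [(np.float64(385.0), np.float64(287.0)), (np.float64(295.0), np.float64(145.0)), (np.float64(161.0), np.float64(244.0)), (np.float64(253.0), np.float64(381.0))]
0 [(np.float64(632.0), np.float64(70.0)), (np.float64(650.0), np.float64(102.0)), (np.float64(702.0), np.float64(89.
[... 600 characters left out ...]
(104.0)), (np.float64(705.0), np.float64(81.0)), (np.float64(670.0), np.float64(55.0))] [(np.float64(382.0), np.float64(225.0)), (np.float64(235.0), np.float64(151.0)), (np.float64(167.0), np.float64(305.0)), (np.float64(311.0), np.float64(376.0))]
30 [(np.float64(628.0), np.float64(82.0)), (np.float64(670.0), np.float64(104.0)), (np.float64(705.0), np.float64(77.0)), (np.float64(663.0), np.float64(55.0))] [(np.float64(374.0), np.float64(206.0)), (np.float64(217.0), np.float64(160.0)), (np.float64(175.0), np.float64(324.0)), (np.float64(329.0), np.float64(367.0))]
cur [ 0.5275 -0.0734  0.188 ] yaw 81.9 q7 -0.28 t 3.9 F [ 0.3 -0.9 -1. ] w 0.57
shift [0.0832 0.0033 0.0579] rot [-0.   0.1 -0.1]
```

The ribs look within about 5° of the base axes, so I'll go over the hub at the present yaw.

Call:
arm_command(commands=[0.04,0.002,0,0,0,0,0.4,0.075,0.0035,0.02,0,0,0,0.4,0.083,0.0035,0.05,0,0,0,0.4,0.083,0.0035,0.07,0,0,0,0.4,0.083,0.0035,0.076,0,0,0,0.4,0.083,0.0035,0.076,0,0,0,0.4,0.083,0.0035,0.076,0,0,0,0.4])

```text
t: 4.6
eef_pos: [0.5436, 0.0093, 0.1129]
tool_rot: [0.0, 0.755, 0.655, 0.0]
contact_force: [1.1, 0.4, -0.8]
gripper_width: 0.571
grasp_force: 41.8
```

```bash
python3 - <<'E'
from h import *
goto([.5428,.008,.1],82)
E
```

```text
cur [0.5436 0.0093 0.1129] yaw 81.9 q7 -0.51 t 4.6 F [ 1.1  0.4 -0.8] w 0.57
shift [-0.0014 -0.0007  0.0129] rot [ 0.   0.  -0.1]
```

Call:
arm_command(commands=[-0.0005,0,0.004,0,0,0,0.4,-0.0005,0,0.008,0,0,0,0.4,-0.0005,0,0.011,0,0,0,0.4,-0.0005,0,0.013,0,0,0,0.4,-0.0005,0,0.015,0,0,0,0.4,-0.0005,0,0.016,0,0,0,0.4])

```text
t: 5.2
eef_pos: [0.5428, 0.01, 0.0961]
tool_rot: [-0.0, 0.755, 0.656, -0.0]
contact_force: [0.5, -0.3, -1.5]
gripper_width: 0.573
grasp_force: 41.8
```

Call:
arm_command(commands=[0,0,0.001,0,0,0,0.4,0,0,0.002,0,0,0,0.4,0,0,0.003,0,0,0,0.4,0,0,0.003,0,0,0,0.4])

```text
t: 5.6
eef_pos: [0.5429, 0.0098, 0.0932]
tool_rot: [0.0, 0.755, 0.656, -0.0]
contact_force: [-0.6, -1.5, -0.6]
gripper_width: 0.574
grasp_force: 41.9
```

Call:
arm_command(commands=[0,0,0.001,0,0,0,0.4,0,0,0.002,0,0,0,0.4,0,0,0.003,0,0,0,0.4,0,0,0.004,0,0,0,0.4,0,0,0.004,0,0,0,0.4])

```text
t: 6.1
eef_pos: [0.5429, 0.0098, 0.0892]
tool_rot: [-0.0, 0.755, 0.656, -0.0]
contact_force: [-0.7, -0.2, -1.3]
gripper_width: 0.574
grasp_force: 41.9
```

No resistance with the underside about 7 mm below the rib tops, so the grooves appear to be engaged. I'll keep lowering gently.

Call:
arm_command(commands=[0,0,0.002,0,0,0,0.4,0,0,0.004,0,0,0,0.4,0,0,0.006,0,0,0,0.4,0,0,0.008,0,0,0,0.4,0,0,0.01,0,0,0,0.4,0,0,0.01,0,0,0,0.4])

```text
t: 6.7
eef_pos: [0.5427, 0.0098, 0.0789]
tool_rot: [-0.0, 0.755, 0.656, -0.0]
contact_force: [-0.1, -2.2, -2.1]
gripper_width: 0.57
grasp_force: 41.7
```

Call:
arm_command(commands=[-0.0005,0,0.004,0,0,0,0.4,-0.0005,0,0.009,0,0,0,0.4,-0.0005,0,0.014,0,0,0,0.4,-0.0005,0,0.019,0,0,0,0.4,-0.0005,0,0.024,0,0,0,0.4,-0.0005,0,0.028,0,0,0,0.4,-0.0005,0,0.032,0,0,0,0.4,-0.0005,0,0.032,0,0,0,0.4])

```text
t: 7.5
eef_pos: [0.5425, 0.0096, 0.0467]
tool_rot: [-0.0, 0.755, 0.656, -0.0]
contact_force: [-0.5, 0.3, -1.6]
gripper_width: 0.577
grasp_force: 41.9
```

Call:
arm_command(commands=[0,0,0.002,0,0,0,0.4,0,0,0.004,0,0,0,0.4,0,0,0.005,0,0,0,0.4,0,0,0.006,0,0,0,0.4,0,0,0.006,0,0,0,0.4])

```text
t: 8.0
eef_pos: [0.5429, 0.0095, 0.0413]
tool_rot: [-0.0, 0.755, 0.656, 0.0]
contact_force: [0.3, -0.7, -1.5]
gripper_width: 0.571
grasp_force: 41.9
```

Call:
arm_command(commands=[0,0,0.001,0,0,0,0.4,0,0,0.002,0,0,0,0.4,0,0,0.002,0,0,0,0.4])

```text
t: 8.3
eef_pos: [0.5429, 0.0095, 0.0397]
tool_rot: [0.0, 0.755, 0.656, 0.0]
contact_force: [-1.5, -0.4, 4.5]
gripper_width: 0.574
grasp_force: 42.6
```

The seat is reached: about 6 N of push with the TCP at 0.0397. I'll release and rise.

Call:
arm_command(commands=[0,0,-0.001,0,0,0,0.5,0,0,-0.001,0,0,0,0.7,0,0,-0.001,0,0,0,0.85,0,0,-0.001,0,0,0,0.85,0,0,-0.01,0,0,0,0.85,0,0,-0.04,0,0,0,0.85,0,0,-0.08,0,0,0,0.85,0,0,-0.12,0,0,0,0.85])

```text
t: 9.1
eef_pos: [0.5424, 0.0096, 0.161]
tool_rot: [-0.0, 0.755, 0.656, -0.0]
contact_force: [0.3, -0.1, 1.0]
gripper_width: 0.849
grasp_force: 0.0
```

Call:
arm_command(commands=[0,0,0,0,0,0,1,0.05,-0.02,0,0,0,-8,1,0.09,-0.04,0,0,0,-16,1,0.13,-0.06,0,0,0,-24,1,0.17,-0.08,0,0,0,-32,1,0.21,-0.1,0,0,0,-40,1,0.25,-0.113,0,0,0,-48,1,0.272,-0.113,0,0,0,-56,1])

```text
t: 9.9
eef_pos: [0.4662, 0.2988, 0.16]
tool_rot: [-0.0, 0.353, 0.936, 0.001]
contact_force: [0.2, -0.6, 0.5]
gripper_width: 0.998
grasp_force: 0.0
```

Call:
arm_command(commands=[0,0,0,0,0,-8,1,0,0,0,0,0,-16,1,0,0,0,0,0,-24,1,0,0,0,0,0,-32,1,0,0,0,0,0,-40,1,0,0,0,0,0,-48,1,0,0,0,0,0,-56,1,0,0,0,0,0,-64,1])

```text
t: 10.7
eef_pos: [0.4686, 0.2943, 0.1593]
tool_rot: [-0.0, -0.194, 0.981, -0.0]
contact_force: [-0.4, -0.0, -1.1]
gripper_width: 0.998
grasp_force: 0.0
```

```bash
python3 - <<'E'
from h import *
goto([.4692,.2948,.11],-150); print(get_obs()["q"].round(2))
s=read_camera("scene");cv2.imwrite("pics/s2.png",cv2.resize(s["img"][150:330,230:470,::-1],(800,600),interpolation=cv2.INTER_CUBIC))
E
```

```text
cur [0.4686 0.2943 0.1593] yaw -157.7 q7 0.81 t 10.7 F [-0.4 -0.  -1.1] w 1.0
shift [-0.0007  0.0003  0.0493] rot [-0.  -0.  -7.7]
[ 0.08  0.56 -1.    1.87  0.55  1.02  0.81]
```

View pics/s2.png

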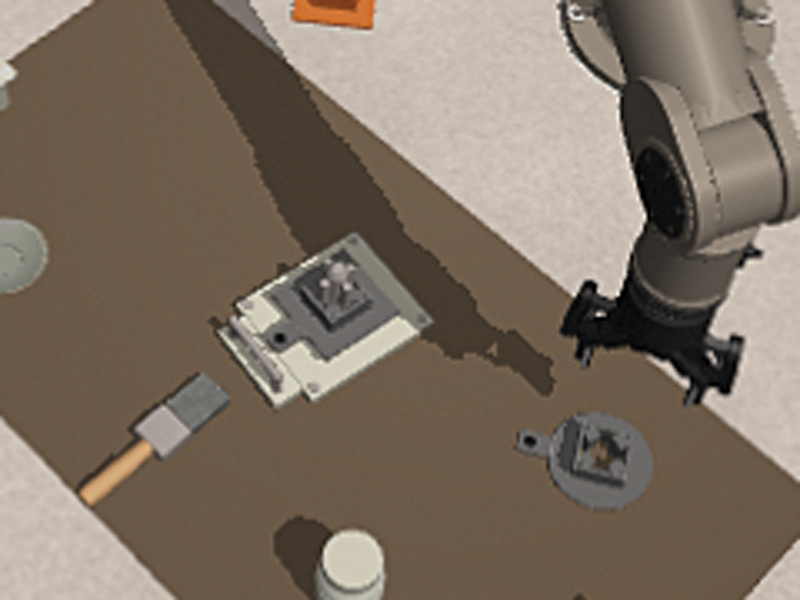

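The separator sits flat on the seat at about (337,300) with its tab toward the handle. The collector is untouched at about (600,460). I'll lower over it and measure.

Call:
arm_command(commands=[0,0,0.03,0,0,-7.5,1,0,0,0.05,0,0,-7.5,1,0,0,0.05,0,0,-7.5,1,0,0,0.05,0,0,-7.5,1])

```text
t: 11.15
eef_pos: [0.4686, 0.2946, 0.1096]
tool_rot: [-0.0, -0.254, 0.967, 0.0]
contact_force: [-1.4, 0.3, 0.7]
gripper_width: 1.005
grasp_force: 0.0
```

```bash
python3 - <<'E'
from h import *
c=read_camera("wrist");np.save("w4.npy",c,allow_pickle=True)
k,P=plate(c,[.469,.295]);x=(P*1000).astype(np.float32)
(a,b),r=cv2.minEnclosingCircle(x);print("enc",a,b,r)
m=np.array([469,295.])
for _ in range(8):
    y=x[np.abs(np.linalg.norm(x-m,axis=1)-50)<6];A=np.c_[2*y,np.ones(len(y))];s=np.linalg.lstsq(A,(y**2).sum(1),rcond=None)[0];m=s[:2]
print("disc",m,np.sqrt(s[2]+m@m),len(y),len(x))
far=x[np.linalg.norm(x-m,axis=1)>60];v=far.mean(0)-m;print("far",len(far),np.linalg.norm(far-m,axis=1).max(),np.degrees(np.arctan2(v[1],v[0])))
print(cv2.boundingRect(k));cv2.drawContours(c["img"],[k],-1,(255,0,0),1);cv2.imwrite("pics/w4.png",c["img"][:,:,::-1])
yaw=np.degrees(np.arctan2(v[1],v[0]))-90;print(yaw);goto([m[0]/1e3,m[1]/1e3,.01],yaw); print(get_obs()["q"].round(2))
E
```

```text
enc 475.9147033691406 276.849365234375 63.99100112915039
disc [469.85287236 289.48036721] 49.27261418807987 320 396
far 66 77.97757817129481 -59.89517695142091
(216, 137, 155, 115)
-149.89517695142092
cur [0.469  0.2951 0.1103] yaw -150.5 q7 0.86 t 11.2 F [ 0.3 -0.6  0.9] w 1.0
shift [ 0.0021 -0.0053  0.1003] rot [ 0.   0.1 -0.7]
[ 0.06  0.63 -0.97  1.91  0.64  0.95  0.86]
```

View pics/w4.png

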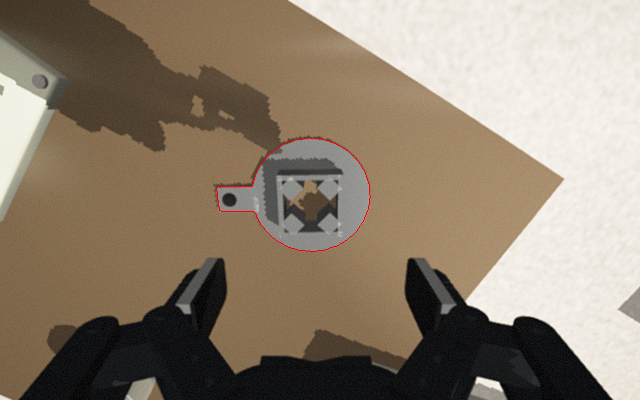

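The collector is outlined cleanly: axis at (469.9, 289.5) mm and tab at -59.9°. I'll descend and grip.

Call:
arm_command(commands=[0.002,-0.005,0.04,0,0,-0.6,0.8,0.002,-0.005,0.07,0,0,-0.6,0.8,0.002,-0.005,0.09,0,0,-0.6,0.8,0.002,-0.005,0.098,0,0,-0.6,0.8,0.002,-0.005,0.1,0,0,-0.6,0.8,0.002,-0.005,0.1,0,0,-0.6,0.8])

```text
t: 11.8
eef_pos: [0.4701, 0.2899, 0.0105]
tool_rot: [0.001, -0.26, 0.966, 0.0]
contact_force: [-0.8, 0.7, 0.4]
gripper_width: 0.799
grasp_force: 0.0
```

Call:
arm_command(commands=[0,0,0,0,0,0,0.4,0,0,0,0,0,0,0.4,0,0,0,0,0,0,0.4,0,0,0,0,0,0,0.4,0,0,0,0,0,0,0.4], force=40)

```text
t: 12.3
eef_pos: [0.4703, 0.2899, 0.0109]
tool_rot: [0.001, -0.26, 0.966, 0.0]
contact_force: [-0.8, 0.1, 4.7]
gripper_width: 0.576
grasp_force: 41.4
```

```bash
python3 - <<'E'
from h import *
goto([.5428,.0095,.16],81.9)
E
```

```text
cur [0.4703 0.2899 0.0109] yaw -149.9 q7 0.76 t 12.3 F [-0.8  0.1  4.7] w 0.58
shift [ 0.0775 -0.279  -0.1493] rot [2.000e-01 1.000e-01 1.282e+02]
```

Call:
arm_command(commands=[0,0,-0.04,0,0,0,0.4,0,0,-0.08,0,0,8,0.4,0.013,-0.046,-0.12,0,0,16,0.4,0.026,-0.093,-0.145,0,0,24,0.4,0.039,-0.14,-0.15,0,0,32,0.4,0.052,-0.186,-0.15,0,0,40,0.4,0.065,-0.232,-0.15,0,0,48,0.4,0.077,-0.278,-0.15,0,0,56,0.4])

```text
t: 13.1
eef_pos: [0.5406, 0.0155, 0.1606]
tool_rot: [0.001, 0.227, 0.974, -0.0]
contact_force: [1.3, 0.1, -1.3]
gripper_width: 0.574
grasp_force: 42.8
```

Call:
arm_command(commands=[0,0,0,0,0,8,0.4,0,0,0,0,0,16,0.4,0,0,0,0,0,24,0.4,0,0,0,0,0,32,0.4,0,0,0,0,0,40,0.4,0,0,0,0,0,48,0.4,0,0,0,0,0,56,0.4,0,0,0,0,0,64,0.4])

```text
t: 13.9
eef_pos: [0.5402, 0.0178, 0.16]
tool_rot: [0.0, 0.708, 0.706, 0.0]
contact_force: [-0.5, -0.3, -0.8]
gripper_width: 0.573
grasp_force: 42.8
```

```bash
python3 - <<'E'
from h import *
goto([.5427,.0097,.115],81.9);print(get_obs()["q"].round(2))
E
```

```text
cur [0.5402 0.0178 0.16  ] yaw 89.8 q7 -0.38 t 13.9 F [-0.5 -0.3 -0.8] w 0.57
shift [-0.0081  0.0024  0.045 ] rot [ 0.  -0.   7.9]
[ 0.29  0.39 -0.55  1.92  0.26  0.9  -0.38]
```

Call:
arm_command(commands=[-0.008,0.0025,0,0,0,7.9,0.4,-0.008,0.0025,0.02,0,0,7.9,0.4,-0.008,0.0025,0.04,0,0,7.9,0.4,-0.008,0.0025,0.045,0,0,7.9,0.4,-0.008,0.0025,0.045,0,0,7.9,0.4,-0.008,0.0025,0.045,0,0,7.9,0.4])

```text
t: 14.5
eef_pos: [0.5433, 0.0098, 0.1153]
tool_rot: [0.0, 0.753, 0.658, 0.001]
contact_force: [1.1, 0.1, -0.8]
gripper_width: 0.572
grasp_force: 42.7
```

```bash
python3 - <<'E'
from h import *
goto([.5427,.0097,.1],81.9)
E
```

```text
cur [0.5433 0.0098 0.1153] yaw 82.2 q7 -0.53 t 14.5 F [ 1.1  0.1 -0.8] w 0.57
shift [-0.0002 -0.0006  0.0153] rot [ 0.1 -0.   0.3]
```

Call:
arm_command(commands=[0,-0.0005,0.004,0,0,0.3,0.4,0,-0.0005,0.008,0,0,0.3,0.4,0,-0.0005,0.012,0,0,0.3,0.4,0,-0.0005,0.015,0,0,0.3,0.4,0,-0.0005,0.017,0,0,0.3,0.4,0,-0.0005,0.018,0,0,0.3,0.4])

```text
t: 15.1
eef_pos: [0.5422, 0.0096, 0.096]
tool_rot: [-0.0, 0.755, 0.656, -0.0]
contact_force: [1.0, 0.1, -1.6]
gripper_width: 0.572
grasp_force: 42.8
```

Call:
arm_command(commands=[0,0,0.001,0,0,0,0.4,0,0,0.002,0,0,0,0.4,0,0,0.003,0,0,0,0.4,0,0,0.003,0,0,0,0.4])

```text
t: 15.5
eef_pos: [0.5423, 0.0095, 0.0932]
tool_rot: [-0.0, 0.755, 0.655, -0.0]
contact_force: [-0.3, 0.3, -1.6]
gripper_width: 0.571
grasp_force: 42.8
```

Call:
arm_command(commands=[0,0,0.002,0,0,0,0.4,0,0,0.004,0,0,0,0.4,0,0,0.006,0,0,0,0.4,0,0,0.007,0,0,0,0.4,0,0,0.007,0,0,0,0.4])

```text
t: 16.0
eef_pos: [0.5422, 0.0096, 0.0861]
tool_rot: [-0.0, 0.755, 0.656, -0.0]
contact_force: [0.1, 0.6, -1.1]
gripper_width: 0.575
grasp_force: 42.8
```

Call:
arm_command(commands=[0,0,0.003,0,0,0,0.4,0,0,0.006,0,0,0,0.4,0,0,0.01,0,0,0,0.4,0,0,0.013,0,0,0,0.4,0,0,0.016,0,0,0,0.4,0,0,0.018,0,0,0,0.4,0,0,0.018,0,0,0,0.4])

```text
t: 16.7
eef_pos: [0.5421, 0.0096, 0.068]
tool_rot: [-0.0, 0.755, 0.656, -0.0]
contact_force: [0.4, -0.3, -1.1]
gripper_width: 0.572
grasp_force: 42.8
```

Call:
arm_command(commands=[0,0,0.001,0,0,0,0.4,0,0,0.0015,0,0,0,0.4,0,0,0.0015,0,0,0,0.4])

```text
t: 17.0
eef_pos: [0.5424, 0.0096, 0.0669]
tool_rot: [0.0, 0.755, 0.655, 0.0]
contact_force: [-0.2, -0.6, -1.1]
gripper_width: 0.571
grasp_force: 42.9
```

Call:
arm_command(commands=[0,0,0.0007,0,0,0,0.4,0,0,0.0014,0,0,0,0.4,0,0,0.0014,0,0,0,0.4])

```text
t: 17.3
eef_pos: [0.5424, 0.0096, 0.0657]
tool_rot: [0.0, 0.755, 0.655, 0.0]
contact_force: [-1.4, -0.2, 4.4]
gripper_width: 0.575
grasp_force: 43.4
```

The collector is seated on the separator's collar. I'll release, rise and check.

Call:
arm_command(commands=[0,0,-0.001,0,0,0,0.5,0,0,-0.001,0,0,0,0.7,0,0,-0.001,0,0,0,0.85,0,0,-0.001,0,0,0,0.85,0,0,-0.01,0,0,0,0.85,0,0,-0.04,0,0,0,0.85,0,0,-0.08,0,0,0,0.85,0,0,-0.12,0,0,0,0.85])

```text
t: 18.1
eef_pos: [0.5419, 0.0097, 0.187]
tool_rot: [-0.0, 0.755, 0.656, -0.0]
contact_force: [0.4, -0.2, 1.3]
gripper_width: 0.849
grasp_force: 0.0
```

Call:
arm_command(commands=[-0.04,0,-0.02,0,0,0,1,-0.08,0,-0.04,0,0,0,1,-0.12,0,-0.05,0,0,0,1,-0.16,0,-0.05,0,0,0,1,-0.2,0,-0.05,0,0,0,1,-0.2,0,-0.05,0,0,0,1,-0.2,0,-0.05,0,0,0,1])

```text
t: 18.8
eef_pos: [0.5138, -0.1893, 0.2358]
tool_rot: [0.0, 0.756, 0.655, 0.0]
contact_force: [0.5, 0.7, -0.1]
gripper_width: 0.998
grasp_force: 0.0
```

```bash
python3 - <<'E'
from h import *
s=read_camera("scene");d=read_camera("side")
a=cv2.resize(s["img"][150:330,230:430,::-1],(400,360),interpolation=cv2.INTER_CUBIC);b=cv2.resize(d["img"][200:310,230:352,::-1],(400,360),interpolation=cv2.INTER_CUBIC)
cv2.imwrite("pics/end.png",np.hstack([a,b]));print(get_obs()["gripper_width"],get_obs()["contact_force"])
E
```

```text
1.0005562172964921 [-0.26580079 -0.16780951  0.04699452]
```

View pics/end.png

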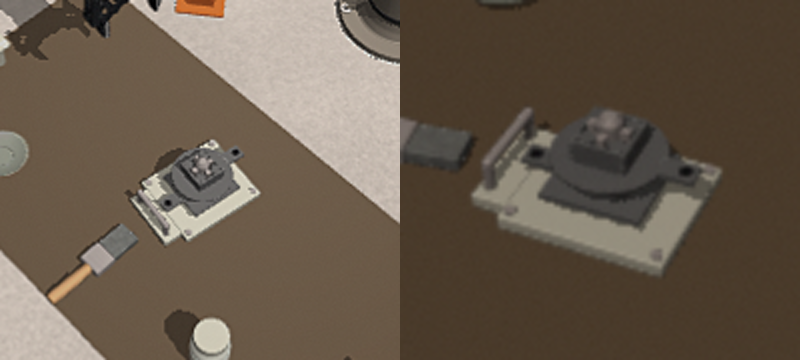

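The final picture shows both plates level on the hub. The separator's tab is toward the handle at (168,203), and the collector's tab is opposite it at (236,152).

```bash
python3 -c "
from station import hand_in; print(hand_in())"
```

```text
the job is handed in; nothing more can be done
None
```

The sampler is reassembled and handed in: separator down on the seat with its tab toward the handle, collector on its collar with its tab opposite, everything released and the arm clear at about 19 s. Both plates slid on without turning because I read the spline angle from the images first.

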